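# Set the heating step on a brazing station's thumbwheel

## Robot

A 6-joint arm with a two-finger parallel gripper is mounted at the origin on the work surface. World frame = base frame: x ahead of the robot, y to its left, z up, the work surface at z = 0. Lengths are in mm, angles in degrees, forces in N, time in s.
With the tool pointing down it reaches from about 400 to 925 mm from the base axis. Payload 12.5 kg.
Tool frame: the origin (TCP) lies at the very end of the fingers, on their centre line; the grasp point (between the pads) lies 19 mm behind it; z points along the fingers, x is the direction in which the jaws open and shut, and the axes are right-handed (so a half turn about z gives the same grasp; the last joint's range is limited). The gripper opens to 95 mm and grips with 3 to 60 N. Pads are 20 mm wide; open, the fingers measure 119 mm over their backs; the gripper's body (75 mm by 180 mm) begins 59 mm behind the grasp point.
Start: joints at [65.168, 28.126, 89.318, -0, 62.55, -6.05], TCP at [201.209, 591.745, 214.661] pointing down, gripper open.
Joint ranges: [-177.58, 177.58], [-47.91, 125.51], [2.72, 160], [-65.01, 245.01], [3.68, 167.84], [-153.87, 153.87]. Speed limits (degrees/s): [127.2, 127.2, 159.86, 180, 180, 180].

## Interface

Orientations are given as [roll, pitch, yaw] about the fixed x, y, z axes, in that order (R = Rz(yaw) Ry(pitch) Rx(roll)).
In Python, from cell import * gives the robot as it stands. The module is installed in compiled form; this text tells all that it offers.
- The arm moves only by the tool carry_out, never from a script. Its arguments are lists of equal length, an entry for each row: "angular": the turn, a rotation vector about the tool's x, y, z in rad, a list of three; "xyz": the shift along the tool's x, y, z in m, a list of three; "jaw": the closure in counts, from 0 (fully open) to 255 (shut). In form: {"angular": [[wx, wy, wz], ...], "xyz": [[x, y, z], ...], "jaw": [jaw, ...]}. A call has 1 to 5 rows; each row is the pose to reach, as a shift and turn from the pose commanded when the call began, along the tool's axes at that moment; what a row does not reach only later rows make up. A row lasts 1/8 s, in which the tool goes at most 62.5 mm and 10.7 degrees, less where a joint would pass 70% of its speed; a pose out of reach is approached as far as the arm can. A call with a gripper value outside its range is refused whole. The fingers move at their own pace and stop on an object; "force" is the grip in N (left out, the last holds). Time passes only in rows, so rows that repeat a pose let the fingers close. It gives the time, the measured TCP pose, the force and the opening at its end, in the units of the state.
- get_state(): the state, without advancing time (a new reading comes with each control period).
- camera(name): name is "side" or "top" or "wrist"; returns a dict with "frame" (420x560x3 uint8, blue, green, red), "fx", "fy", "cx", "cy" (pixels), "k1" (the pictures are not rectified: a ray, as slopes to the right and down, at radius r is drawn at 1 + k1 r^2 times it, then the intrinsics apply), "rvec" (rotation vector, rad) and "tvec" (3), from world to camera coordinates, as OpenCV has them. Camera axes: x right, y down, z forward; pixel columns grow to the right and rows downward; lengths in mm; the calibration is good to about 2 mm. A picture is of the moment at which its call begins. There is no depth.
- job_done(): hands the job in, once; it reports no verdict.
The state is a dict: "clock": time; "joint_pos": joint angles; "dq": joint speeds; "effort": joint torques, N m; "tcp_pos": TCP position; "tcp_rot": TCP orientation; "wrist_force": force on the tool from outside, world axes, zero at the start; "wrist_torque": the same for the moment, N m; "opening": opening from 0.0 (shut) to 1.0 (fully open).
Only numpy, scipy, OpenCV 4.12 (cv2) and the standard library are available. Lean on these libraries where they do the work, as an engineer would, in place of code of your own. Each camera call takes 0.05 s, during which the arm holds its last target.

## Task

Set the brazing station's heating step: with a fingertip, flick the toothed thumbwheel forward (its top edge going away from the robot), click by click, until its orange tooth stands upright at the top between the two red pointers, resting in its click; do not go past it. Then press the green button all the way down to load the setting and let it come back up. Only the two controls are to be touched, nothing is picked up: leave the other things on the bench where they are.

Things in the scene. Friction and masses are not known exactly. Their poses are not given: they have to be found in the camera images.
- wheel_unit: fixed grey casing 150 mm long (x) x 58 mm wide (y) x 76 mm high, on a 170 x 100 mm steel foot; holds the thumbwheel, whose upper half stands out of the open top. Origin at the centre of its underside; x points along the wheel's forward direction (away from the robot), y along the axle, z up. Two red pointer posts, 7 mm long (x) and 6 mm thick, stand beside the wheel at y = -24 and +24 mm, up to z = 99 mm
- wheel_axle (a point): centre of the thumbwheel, 66 mm above the underside of the casing. The wheel: axle along the casing's y, black hub of radius 40 mm, 28 mm wide (y from -14 to +14 mm), with eight straight radial teeth every 45 degrees across the whole width, 9 mm thick, rounded tips at radius 52 mm; one tooth orange, the others white. Gap between teeth: about 27 mm at mid-height of the teeth
- set_point (a point): the place of the tip of the upright tooth, 118 mm above the underside of the casing (52 mm above the axle); fixed to the casing
- heat_wheel (a joint): turn of the thumbwheel, rad; grows as the top edge goes forward (away from the robot). A spring detent rests it every 0.785 rad (45 degrees, one click); in every click one tooth stands upright. 0 = orange tooth upright at the pointers (the setting wanted); it starts two to five clicks before that, at about -1.57, -2.36, -3.14 or -3.93. Past half a click (22.5 degrees) the detent carries it on to the next one by itself. About 3 N at a tooth tip starts it, in either direction
- load_button_top (a point): centre of the top of the green push button, 34 mm across, on a blue box 85 x 85 x 55 mm (fixed) that stands to the left or to the right of the wheel; pressed straight down
- load_button (a joint): travel of the green button, m: 0 = up, 0.006 = fully down (about 5 N); springs back
- coil_stand: bystander: steel disc 68 mm across, 30 mm high, with a stud carrying a copper coil 47 mm across, top at 85 mm; origin at the centre of its underside. Leave alone
- flux_jar: bystander: amber jar 52 mm across, 55 mm high; origin at the centre of its underside. Leave alone
- crucible: bystander: white ceramic cup 52 mm across, 45 mm high; origin at the centre of its underside. Leave alone
- graphite_block: bystander: near-black block 70 x 50 x 30 mm; origin at the centre of its underside. Leave alone
- tweezers: bystander: steel tweezers lying flat, 130 mm long, 8 mm high; origin at mid-length on the surface. Leave alone
- parts_bin: bystander: small blue four-compartment bin 100 x 70 x 35 mm; origin at the centre of its underside. Leave alone
- flux_brush: bystander: flux brush lying on the surface; origin under its middle. Leave alone

How it is judged (in metres and radians):
On the way, in this order (a step that is already met when the one before it is completed fails the run):
1. the orange tooth rests upright at the pointers (within 7 degrees) (value of joint heat_wheel between -0.12 and 0.12 rad and value of joint load_button below 0.002 m), for 0.2 s.
2. the green button is pressed down (at least 4.5 of 6 mm) with the wheel so set (value of joint heat_wheel between -0.12 and 0.12 rad and value of joint load_button above 0.0045 m), for 0.02 s.
At the end, for the whole second after the job is handed in: The orange tooth rests at the pointers within 0.12 rad (7 degrees), the green button has been pressed and is up again (within 1.5 mm), and every loose thing is within 30 mm of its starting place (value of joint heat_wheel between -0.12 and 0.12 rad and value of joint load_button below 0.0015 m and distance of each of coil_stand, flux_jar, crucible, graphite_block, tweezers, parts_bin, flux_brush from where it was at the start of the episode below 0.03 m); the robot touches nothing.
It fails at once if the arm or the gripper's body, not the fingers, pushes on the wheel or its casing (over 5 N) (contact force between the arm and wheel_unit above 5 N).
It fails at once if the wheel goes past the wanted click (by more than 0.45 rad) (value of joint heat_wheel above 0.45 rad).
It fails at once if the wheel is turned back beyond the farthest start (below -4.5 rad) (value of joint heat_wheel below -4.5 rad).
It fails at once if the green button is pressed (more than 3 mm) while the orange tooth is not at the pointers (value of joint load_button above 0.003 m and (value of joint heat_wheel below -0.12 rad or value of joint heat_wheel above 0.12 rad)).
It fails at once if a bystander is lifted, carried or pushed away by more than 30 mm (distance of any of coil_stand, flux_jar, crucible, graphite_block, tweezers, parts_bin, flux_brush from where it was at the start of the episode above 0.03 m).
It also fails if it takes over 48 s, if anything falls off the work surface, if the arm or the gripper's body presses on something with over 40 N, if the wrist force passes 120 N, or if a joint passes its speed limit or range.

## Working session

There is one attempt and no reset: what is moved stays moved. The work goes in short steps, Python scripts to look and compute and a tool call to move; the robot and the scene stay as the last step left them, time stands still between calls to the robot, and variables do not carry over. Pictures are saved under pics/ and viewed, and the job is handed in when it is done.

Besides the shell and the picture viewer there is one more tool, called after "Emit:" by a JSON object that holds its "method" and its "body". carry_out: Moves the arm, as the interface text tells. Its arguments: {"type":"object","properties":{"angular":{"type":"array"},"xyz":{"type":"array"},"jaw":{"type":"array"},"force":{"type":"number"}},"required":["angular","xyz","jaw"]}

```bash
mkdir -p pics; python3 - <<'E'
from cell import *
import cv2
s=get_state();print(s)
for n in ["side","top","wrist"]:
    c=camera(n);cv2.imwrite(f"pics/a_{n}.png",c["frame"]);print(n,{k:v for k,v in c.items() if k!="frame"})
E
```

```text
{'clock': 0.0, 'joint_pos': array([ 6.51681297e+01,  2.81628991e+01,  8.93528233e+01, -1.39119953e-03,
        6.25489816e+01, -6.05213407e+00]), 'dq': array([-0.06227588, -0.05723427, -0.02604769,  0.06641752,  0.10552318,
       -0.0567244 ]), 'effort': array([-1.03123111e-03, -6.12619185e+01, -2.58191407e+01,  6.92115817e-02,
        4.81614273e-02, -1.02881893e-04]), 'tcp_pos': array([201.09573415, 591.48292835, 214.05907071]), 'tcp_rot': array([-1.79994405e+02,  6.44735191e-02,  7.12209089e+01]), 'wrist_force': array([-1.00508212, -0.81632825, -0.23923836]), 'wrist_torque': array([-0.01403509,  0.04114251, -0.05793277]), 'opening': 1.0011988432322647}
side {'fx': 379.70784309811984, 'fy': 379.70784309811984, 'cx': 276.79612855051505, 'cy': 213.87386787075175, 'k1': -0.03746040293243922, 'rvec': array([ 0.1428643 , -2.73358914,  1.47088587]), 'tvec': array([554.32707433, 116.8088698 , 887.7586681 ])}
top {'fx': 387.1174218001629, 'fy': 387.1174218001629, 'cx': 277.2146081802934, 'cy': 210.010079647254, 'k1': -0.07551505910615505, 'rvec': array([ 2.13168227, -2.13038308,  0.22956313]), 'tvec': array([ 25.38546123, 583.06248042, 808.24381936])}
wrist {'fx': 367.2867992134227, 'fy': 367.2867992134227, 'cx': 281.6442199653855, 'cy': 208.9820876208915, 'k1': 0.0006676793485072121, 'rvec': array([-2.35069772, -1.68267787, -0.24949419]), 'tvec': array([-625.26424193,  -32.22845346,  392.21009848])}
```

View pics/a_side.png

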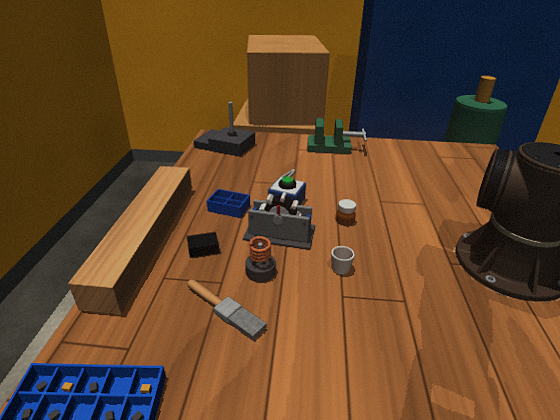

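View pics/a_top.png

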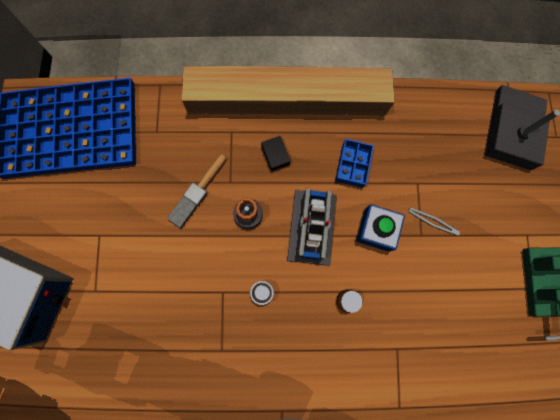

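View pics/a_wrist.png

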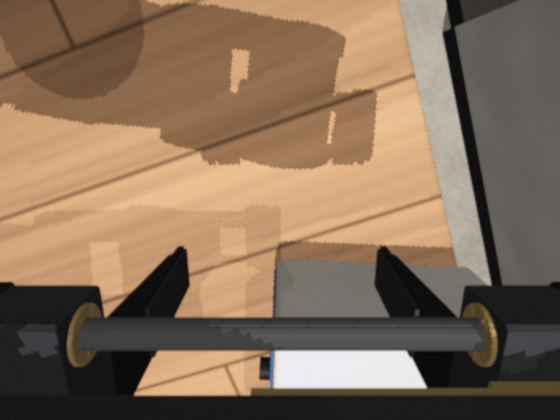

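The side view shows the wheel unit near (282,222) and the green button at (287,181). In the top view the wheel is near (313,228) and the button at (384,227), to the right of the wheel. I'll zoom in and measure.

```bash
cat > h.py <<'E'
import numpy as np, cv2
from cell import *
def ray(c,uv):
    x=(uv[0]-c["cx"])/c["fx"];y=(uv[1]-c["cy"])/c["fy"]
    d=np.array([[c["k1"],0,0,0]])[0]
    K=np.array([[c["fx"],0,c["cx"]],[0,c["fy"],c["cy"]],[0,0,1.]])
    p=cv2.undistortPoints(np.array([[uv]],float),K,np.r_[c["k1"],0,0,0.])[0,0]
    R=cv2.Rodrigues(c["rvec"])[0]
    return -R.T@c["tvec"], (lambda v:v/np.linalg.norm(v))(R.T@np.r_[p,1])
def plane(c,uv,z):
    o,d=ray(c,uv);return o+d*(z-o[2])/d[2]
def proj(c,P):
    K=np.array([[c["fx"],0,c["cx"]],[0,c["fy"],c["cy"]],[0,0,1.]])
    return cv2.projectPoints(np.array(P,float).reshape(-1,1,3),c["rvec"],c["tvec"],K,np.r_[c["k1"],0,0,0.])[0][:,0]
def tri(c1,u1,c2,u2):
    o1,d1=ray(c1,u1);o2,d2=ray(c2,u2)
    A=np.c_[d1,-d2];s=np.linalg.lstsq(A,o2-o1,rcond=None)[0]
    a=o1+s[0]*d1;b=o2+s[1]*d2
    return (a+b)/2,np.linalg.norm(a-b)
def crop(c,x0,y0,x1,y1,k,name):
    cv2.imwrite("pics/"+name,cv2.resize(c["frame"][y0:y1,x0:x1],None,fx=k,fy=k,interpolation=cv2.INTER_CUBIC))
def blobs(c,lo,hi,amin=4):
    m=cv2.inRange(cv2.cvtColor(c["frame"],cv2.COLOR_BGR2HSV),np.array(lo),np.array(hi))
    n,_,st,ce=cv2.connectedComponentsWithStats(m)
    return [(st[i].tolist(),ce[i].round(1).tolist()) for i in range(1,n) if st[i][4]>=amin]
E
python3 - <<'E'
from h import *
t=camera("top");s=camera("side")
crop(t,270,170,430,290,5,"b_top.png");crop(s,230,160,330,260,6,"b_side.png")
for n,c in(("top",t),("side",s)):
    print(n,"green",blobs(c,(45,120,60),(75,255,255),10))
    print(n,"red",blobs(c,(0,180,80),(6,255,255),2),"orange",blobs(c,(8,200,180),(20,255,255),2))
    print(-cv2.Rodrigues(c["rvec"])[0].T@c["tvec"])
E
```

```text
top green [([378, 217, 16, 16, 185], [385.6, 224.8]), ([529, 249, 31, 20, 335], [546.3, 255.0]), ([532, 274, 28, 19, 399], [545.9, 281.5]), ([557, 290, 3, 11, 29], [558.1, 294.4]), ([535, 304, 16, 12, 176], [542.6, 309.1]), ([557, 304, 3, 11, 19], [557.9, 309.1])]
top red [([304, 218, 3, 3, 8], [305.1, 219.1]), ([326, 221, 3, 3, 6], [327.2, 221.8]), ([45, 291, 3, 4, 9], [45.9, 292.4])] orange []
[418.43288377  45.50204008 903.71889179]
side green [([457, 95, 50, 15, 331], [480.9, 102.8]), ([336, 123, 7, 5, 14], [339.1, 124.8]), ([282, 176, 11, 8, 62], [287.0, 179.5])]
side red [([277, 205, 3, 2, 6], [278.0, 205.5])] orange [([34, 362, 2, 1, 2], [34.5, 362.0]), ([37, 362, 2, 1, 2], [37.5, 362.0]), ([62, 383, 4, 5, 5], [63.6, 385.0]), ([67, 383, 3, 1, 3], [68.0, 383.0]), ([142, 385, 3, 2, 4], [142.8, 385.2]), ([146, 385, 4, 1, 4], [147.5, 385.0]), ([11, 394, 1, 2, 2], [11.0, 394.5])]
[493.95931657 727.47729103 579.49914132]
```

View pics/b_top.png

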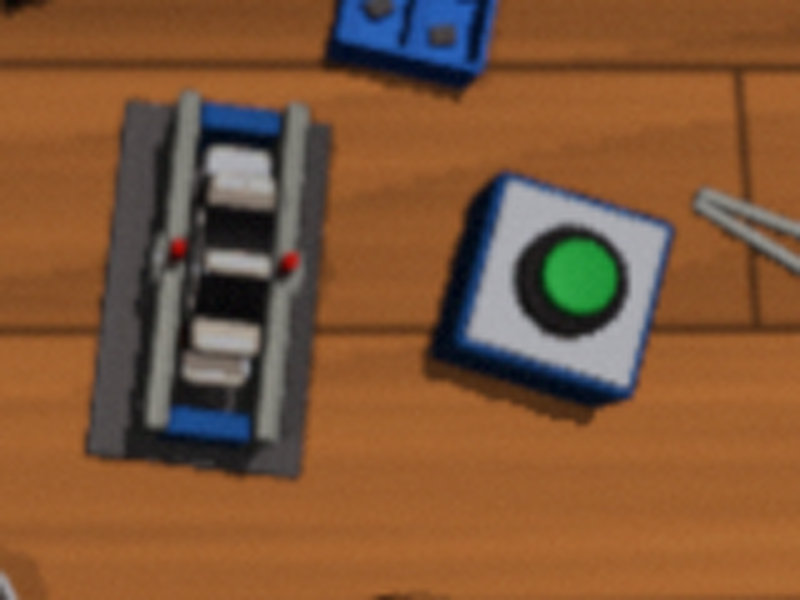

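View pics/b_side.png

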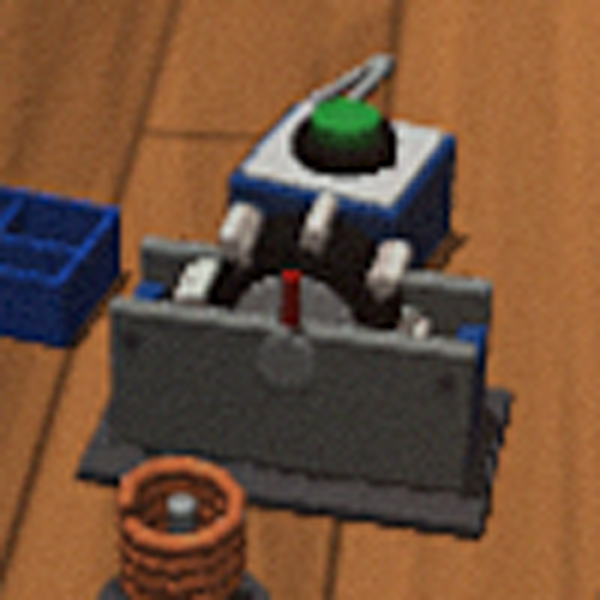

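Top view: pointers at (305.1,219.1) and (327.2,221.8), button at (385.6,224.8). No tooth in view is orange, so the wheel is three or more clicks before the setting. Next I'll measure the poses.

```bash
python3 - <<'E'
from h import *
t=camera("top");s=camera("side")
a=plane(t,(305.1,219.1),98);b=plane(t,(327.2,221.8),98);print("ptr",a,b,(a+b)/2,np.linalg.norm(a-b),np.degrees(np.arctan2(-(a-b)[0],(a-b)[1])))
print("tri ptr",tri(t,(305.1,219.1),s,(278.2,205.3)))
print("button tri",tri(t,(385.6,224.8),s,(287,179.5)),[plane(t,(385.6,224.8),z) for z in (55,65,75)])
# foot corners from crop (5x, origin 270,170), z~8
for z in (0,6):
  for p in [(127,100),(332,123),(300,477),(88,455)]:
    print("foot",z,plane(t,(270+p[0]/5,170+p[1]/5),z).round(1))
for p in [(190,92),(300,103),(268,440),(155,428)]: print("casing",plane(t,(270+p[0]/5,170+p[1]/5),76).round(1))
# upright tooth tip
print("tip", tri(t,(270+237/5,170+263/5),s,(230+321/6,160+198/6)))
for uv,z in [((261,293),45),((351,301),55),((248,212),85),((354,164),35),((276,153),30)]: print(plane(t,uv,z).round(0))
for p in [(505,175),(672,228),(632,395),(462,345)]: print("box",plane(t,(270+p[0]/5,170+p[1]/5),55).round(1))
E
```

```text
ptr [555.42732432 -32.253329    98.        ] [549.72032281 -79.10419873  98.        ] [552.57382356 -55.67876386  98.        ] 47.19718064786058 -6.945101591673557
tri ptr (array([556.66651371, -32.14858216,  99.71640275]), np.float64(3.0196000947126964))
button tri (array([ 548.59754428, -212.11424962,   73.32520572]), np.float64(2.7307552516676656)) [array([ 550.05845873, -217.68980647,   55.        ]), array([ 548.5075851 , -214.58875795,   65.        ]), array([ 546.95671147, -211.48770942,   75.        ])]
foot 0 [643.  -19.4   0. ]
foot 0 [ 632.1 -118.3    0. ]
foot 0 [462.8 -98.3   0. ]
foot 0 [473.2   0.5   0. ]
foot 6 [641.6 -19.    6. ]
foot 6 [ 630.7 -117.2    6. ]
foot 6 [462.6 -97.3   6. ]
foot 6 [472.9   0.8   6. ]
casing [627.9 -41.9  76. ]
casing [623.2 -90.6  76. ]
casing [474.9 -72.8  76. ]
casing [480.1 -24.4  76. ]
tip (array([546.16619033, -55.39606616, 120.63331105]), np.float64(3.6175512579660873))
[401.  61.  45.]
[ 383. -133.   55.]
[573.  89.  85.]
[ 698. -156.   35.]
[726.  28.  30.]
box [ 595.4 -186.6   55. ]
box [ 571.1 -262.3   55. ]
box [ 495.6 -239.3   55. ]
box [ 518.1 -163.5   55. ]
```

```bash
cat >> h.py <<'E'
from scipy.spatial.transform import Rotation as Ro
C=np.array([552.2,-57.0]); YAW=-6.8
def U(u,v,z):
    a=np.radians(YAW);return np.array([C[0]+u*np.cos(a)-v*np.sin(a),C[1]+u*np.sin(a)+v*np.cos(a),z])
def rel(p,yaw,s=None):
    s=s or get_state();R=Ro.from_euler("xyz",s["tcp_rot"],degrees=True)
    T=Ro.from_euler("xyz",[180,0,yaw],degrees=True)
    return (R.inv().apply(np.array(p)-s["tcp_pos"])/1000).round(4).tolist(),(R.inv()*T).as_rotvec().round(4).tolist()
def loc():
    s=get_state();d=s["tcp_pos"][:2]-C;a=np.radians(YAW)
    return "u %.1f v %.1f z %.1f"%(d[0]*np.cos(a)+d[1]*np.sin(a),-d[0]*np.sin(a)+d[1]*np.cos(a),s["tcp_pos"][2]),s["tcp_rot"].round(2),s["wrist_force"].round(1),s["clock"]
E
python3 - <<'E'
from h import *
t=camera("top");s=camera("side")
st=get_state();print(proj(t,[[201,592,214],[201,592,400]]))
w=camera("wrist");R=cv2.Rodrigues(w["rvec"])[0];o=-R.T@w["tvec"]
Rt=Ro.from_euler("xyz",st["tcp_rot"],degrees=True);print("cam in tool",Rt.inv().apply(o-st["tcp_pos"]),Rt.inv().as_matrix()@R.T)
for p,y in [((300,540,240),59),((430,400,240),40),((490,200,240),15),((490,80,240),0),(U(-100,0,200),YAW)]: print(p,rel(p,y))
E
```

```text
[[ -42.47213692  405.34805016]
 [-135.47277247  437.88133074]]
cam in tool [   0.55306868  -82.85270414 -170.18223917] [[ 9.99999688e-01 -7.36282907e-04  2.85712334e-04]
 [ 6.21313423e-04  9.56744833e-01  2.90927720e-01]
 [-4.87558906e-04 -2.90927452e-01  9.56744992e-01]]
(300, 540, 240) ([-0.0172, 0.1102, -0.0253], [-0.0, -0.0001, 0.2133])
(430, 400, 240) ([-0.1079, 0.2783, -0.0254], [-0.0, -0.0001, 0.5449])
(490, 200, 240) ([-0.2779, 0.3995, -0.0254], [-0.0, -0.0001, 0.9812])
(490, 80, 240) ([-0.3915, 0.4382, -0.0254], [-0.0, -0.0001, 1.243])
[452.90344919 -45.15960317 200.        ] ([-0.5219, 0.4433, 0.0146], [-0.0, -0.0001, 1.3617])
```

```bash
python3 - <<'E'
from h import *
t=camera("top");w=camera("wrist")
crop(t,0,230,100,360,4,"c_top.png")
for uv in [(280,243),(452,265),(275,262)]: print(uv,plane(w,uv,0).round(0))
for uv in [(38,348),(70,285),(0,258),(25,345),(50,262)]: print(uv,[plane(t,uv,z).round(0).tolist() for z in(0,100,200)])
E
```

```text
(280, 243) [271. 567.   0.]
(452, 265) [361. 745.  -0.]
(275, 262) [291. 554.   0.]
(38, 348) [[271.0, 571.0, 0.0], [288.0, 513.0, 100.0], [304.0, 455.0, 200.0]]
(70, 285) [[415.0, 506.0, 0.0], [415.0, 455.0, 100.0], [416.0, 404.0, 200.0]]
(0, 258) [[475.0, 686.0, 0.0], [469.0, 615.0, 100.0], [463.0, 544.0, 200.0]]
(25, 345) [[277.0, 603.0, 0.0], [293.0, 542.0, 100.0], [308.0, 480.0, 200.0]]
(50, 262) [[468.0, 559.0, 0.0], [462.0, 503.0, 100.0], [457.0, 446.0, 200.0]]
```

View pics/c_top.png

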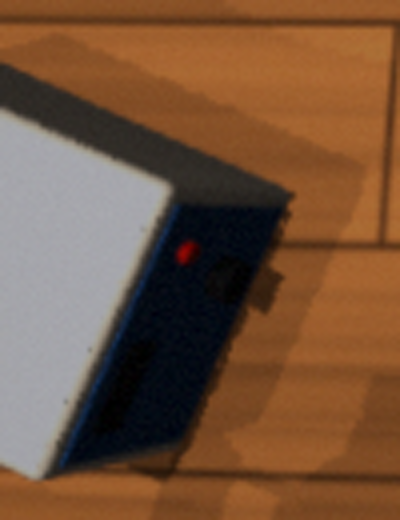

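The box near the start is about 125 mm tall and my path at 240 mm clears it. I'll move over to the wheel.

Emit:
{"method": "carry_out", "body": {"angular": [[0,0,0.11],[0,0,0.25],[0,0,0.4],[0,0,0.55],[0,0,0.7]], "xyz": [[-0.005,0.05,-0.025],[-0.035,0.1,-0.025],[-0.06,0.15,-0.025],[-0.085,0.2,-0.025],[-0.108,0.25,-0.025]], "jaw": [0,0,0,0,0]}}

```text
clock: 1.23
tcp_pos: [404.2, 407.6, 239.9]
tcp_rot: [-180.0, -0.0, 30.8]
wrist_force: [-0.1, 0.7, -0.6]
opening: 0.998
```

```bash
python3 - <<'E'
from h import *
print(get_state()["tcp_pos"],loc())
for p,y in [((480,300,240),25),((490,200,240),15),((490,80,240),0),(U(-100,0,200),YAW)]: print(p,rel(p,y))
E
```

```text
[404.2276081  407.59589072 239.87954334] ('u -201.9 v 443.8 z 239.9', array([-1.7999e+02, -3.0000e-02,  3.0830e+01]), array([-0.1,  0.7, -0.6]), 1.225)
(480, 300, 240) ([0.0099, 0.1312, -0.0001], [-0.0001, -0.0005, 0.1018])
(490, 200, 240) ([-0.0327, 0.2222, -0.0002], [-0.0002, -0.0005, 0.2763])
(490, 80, 240) ([-0.0942, 0.3253, -0.0002], [-0.0002, -0.0005, 0.5381])
[452.90344919 -45.15960317 200.        ] ([-0.1903, 0.4137, 0.0397], [-0.0003, -0.0005, 0.6568])
```

Emit:
{"method": "carry_out", "body": {"angular": [[0,0,0.08],[0,0,0.16],[0,0,0.25],[0,0,0.34],[0,0,0.43]], "xyz": [[-0.01,0.055,0],[-0.03,0.11,0],[-0.05,0.165,0],[-0.075,0.22,0],[-0.1,0.275,0]], "jaw": [0,0,0,0,0]}}

```text
clock: 1.85
tcp_pos: [459.7, 120.1, 239.9]
tcp_rot: [-180.0, -0.0, 6.3]
wrist_force: [1.3, -0.2, 0.3]
opening: 1.003
```

```bash
python3 - <<'E'
from h import *
print(get_state()["tcp_pos"],loc())
for p,y in [(U(-100,0,200),YAW),(U(-100,0,160),YAW)]: print(p,rel(p,y))
E
```

```text
[459.65332573 120.05807984 239.8586757 ] ('u -112.9 v 164.9 z 239.9', array([-1.7999e+02, -4.0000e-02,  6.3200e+00]), array([ 1.3, -0.2,  0.3]), 1.85)
[452.90344919 -45.15960317 200.        ] ([-0.0249, 0.1635, 0.0398], [-0.0002, -0.0007, 0.2289])
[452.90344919 -45.15960317 160.        ] ([-0.0249, 0.1635, 0.0798], [-0.0002, -0.0007, 0.2289])
```

Emit:
{"method": "carry_out", "body": {"angular": [[0,0,0.08],[0,0,0.16],[0,0,0.229],[0,0,0.229],[0,0,0.229]], "xyz": [[-0.008,0.055,0.02],[-0.016,0.11,0.04],[-0.025,0.1635,0.06],[-0.025,0.1635,0.08],[-0.025,0.1635,0.08]], "jaw": [0,0,0,0,0]}}

```text
clock: 2.48
tcp_pos: [452.6, -43.8, 158.9]
tcp_rot: [-180.0, 0.1, -6.7]
wrist_force: [0.0, 0.5, 0.2]
opening: 0.999
```

```bash
python3 - <<'E'
from h import *
print(loc())
s=camera("side");t=camera("top");w=camera("wrist")
cv2.imwrite("pics/d_w.png",w["frame"]);cv2.imwrite("pics/d_t.png",t["frame"])
crop(s,200,120,340,260,4,"d_s.png")
print(proj(w,[U(0,0,118),U(0,24,99),U(0,-24,99)]),proj(s,[U(0,0,118),U(0,24,99),U(0,-24,99)]))
E
```

```text
('u -100.4 v 1.3 z 158.9', array([-1.7998e+02,  1.3000e-01, -6.7200e+00]), array([0. , 0.5, 0.2]), 2.475)
[[442.63472686 241.43544703]
 [435.18532826 196.18085364]
 [426.53466814 263.51822433]] [[281.75958827 193.62131927]
 [279.5374133  205.51022937]
 [283.57181653 195.46991336]]
```

View pics/d_w.png

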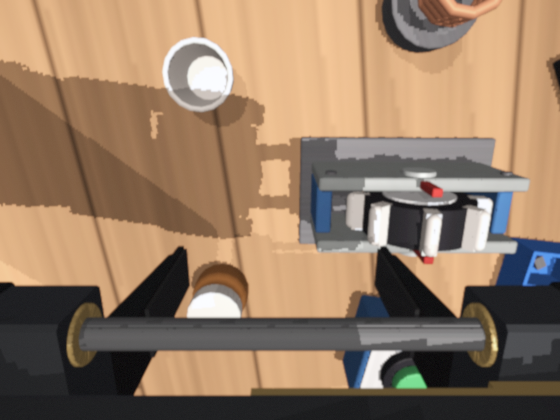

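View pics/d_s.png

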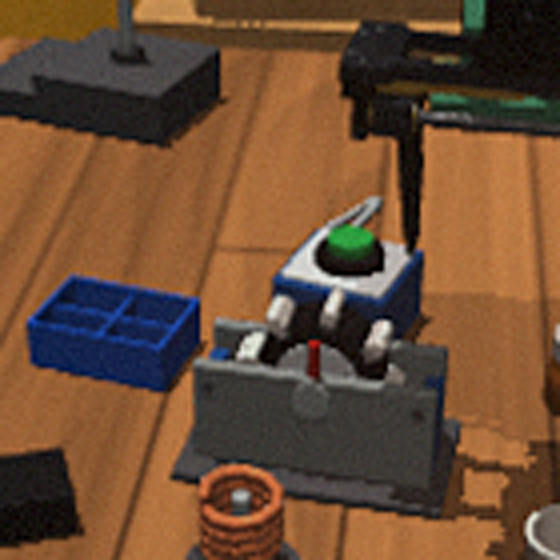

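View pics/d_t.png

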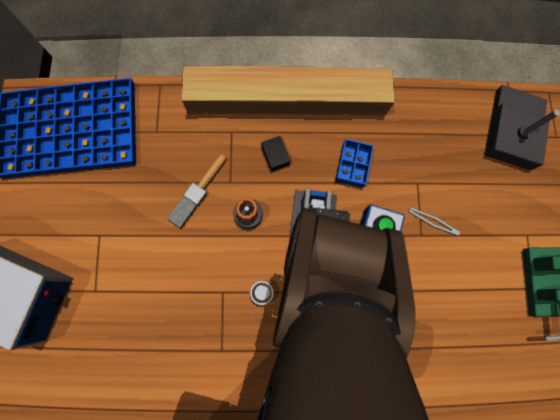

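```bash
python3 - <<'E'
from h import *
s=camera("side");w=camera("wrist")
crop(s,285,130,325,190,10,"e_s.png"); crop(w,300,130,560,280,3,"e_w.png")
print("red w",blobs(w,(0,180,100),(6,255,255),5))
E
```

```text
red w [([427, 184, 9, 10, 24], [430.6, 187.3])]
```

View pics/e_s.png

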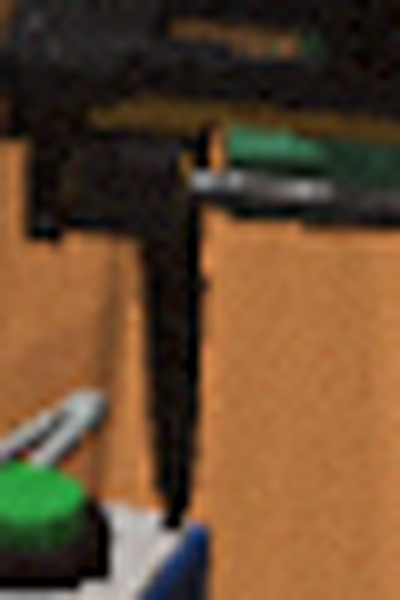

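View pics/e_w.png

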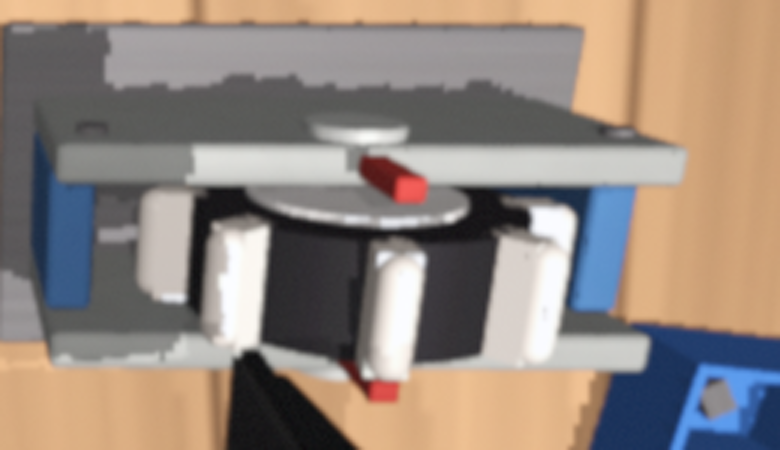

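```bash
cat >> h.py <<'E'
def vplane(c,uv,v=0):
    o,d=ray(c,uv);n=np.r_[-np.sin(np.radians(YAW)),np.cos(np.radians(YAW)),0]
    k=(v-(o-np.r_[C,0])@n)/(d@n);P=o+k*d;a=np.radians(YAW);q=P[:2]-C
    return round(q[0]*np.cos(a)+q[1]*np.sin(a),1),round(P[2],1)
def tooth(ang,v=0,r=52): # ang deg forward
    a=np.radians(ang);return U(r*np.sin(a),v,66+r*np.cos(a))
E
python3 - <<'E'
from h import *
s=camera("side");w=camera("wrist");print(loc())
for p in [(301.2,182),(303.3,182),(300,165),(305,165),(299.2,155),(305,155)]: print(p,vplane(s,p))
print("rear finger? ")
for dl in(0,-5,-8):
  print(dl,[proj(w,[tooth(a+dl)])[0].round(1).tolist() for a in(-45,0,45)])
  print(dl,[proj(s,[tooth(a+dl)])[0].round(1).tolist() for a in(-45,0,45)])
E
```

```text
('u -99.7 v 2.3 z 160.2', array([ 1.80e+02, -6.00e-02, -6.58e+00]), array([-0. , -0.7,  0.9]), 2.825)
(301.2, 182) (np.float64(-45.4), np.float64(155.6))
(303.3, 182) (np.float64(-50.3), np.float64(156.2))
(300, 165) (np.float64(-40.5), np.float64(198.7))
(305, 165) (np.float64(-51.9), np.float64(200.1))
(299.2, 155) (np.float64(-37.5), np.float64(223.1))
(305, 155) (np.float64(-50.5), np.float64(224.5))
rear finger? 
0 [[377.0, 232.9], [442.3, 241.7], [488.1, 233.2]]
0 [[296.6, 200.9], [281.8, 193.6], [266.9, 197.2]]
-5 [[371.2, 231.1], [434.8, 241.6], [485.6, 234.8]]
-5 [[297.8, 202.3], [283.6, 193.9], [268.2, 196.3]]
-8 [[368.0, 230.0], [430.3, 241.4], [483.7, 235.8]]
-8 [[298.5, 203.1], [284.7, 194.2], [269.1, 195.8]]
```

```bash
python3 - <<'E'
from h import *
w=camera("wrist");s=camera("side")
for dl in(2,0,-3,-6,-9):
  out=[]
  for a in(-45,0,45):
    c=tooth(a+dl,0,47.5); pts=[c+np.r_[U(4.5*np.cos(q),0,0)[:2]-C,4.5*np.sin(q)] for q in np.linspace(0,6.28,40)]
    P=proj(w,pts);S=proj(s,pts);out.append((P[:,0].max().round(1),S[:,0].min().round(1),S[:,0].max().round(1)))
  print(dl,out)
crop(s,250,175,320,225,10,"f_s.png")
E
```

```text
2 [(np.float64(390.0), np.float64(292.9), np.float64(296.6)), (np.float64(449.8), np.float64(279.2), np.float64(282.9)), (np.float64(489.5), np.float64(265.9), np.float64(269.5))]
0 [(np.float64(387.7), np.float64(293.4), np.float64(297.1)), (np.float64(447.2), np.float64(279.9), np.float64(283.6)), (np.float64(488.7), np.float64(266.3), np.float64(269.9))]
-3 [(np.float64(384.4), np.float64(294.1), np.float64(297.8)), (np.float64(443.2), np.float64(280.9), np.float64(284.6)), (np.float64(487.4), np.float64(267.1), np.float64(270.6))]
-6 [(np.float64(381.3), np.float64(294.7), np.float64(298.4)), (np.float64(439.1), np.float64(281.9), np.float64(285.6)), (np.float64(485.8), np.float64(267.8), np.float64(271.4))]
-9 [(np.float64(378.3), np.float64(295.3), np.float64(299.0)), (np.float64(435.0), np.float64(282.9), np.float64(286.6)), (np.float64(484.0), np.float64(268.6), np.float64(272.2))]
```

View pics/f_s.png

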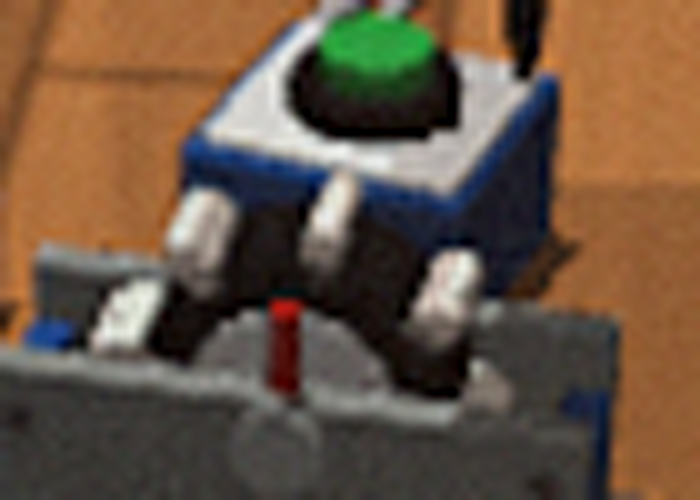

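Upright tooth: side (283,194), wrist (433,234), so it is upright within a few degrees. The front fingertip lies about 52 mm ahead of the TCP and is tapered. I'll lower it behind the upright tooth.

Emit:
{"method": "carry_out", "body": {"angular": [[0,0,0],[0,0,0],[0,0,0],[0,0,0]], "xyz": [[0.032,0,0.02],[0.032,0,0.035],[0.032,0,0.049],[0.032,0,0.049]], "jaw": [0,0,0,0]}}

```text
clock: 3.42
tcp_pos: [484.4, -46.9, 109.9]
tcp_rot: [-180.0, 0.1, -6.6]
wrist_force: [-0.3, 0.8, 0.2]
opening: 1.001
```

```bash
cat > look.py <<'E'
from h import *
import sys
n=sys.argv[1]
print(loc(),get_state()["joint_pos"].round(1))
s=camera("side");w=camera("wrist")
A=cv2.resize(s["frame"][160:225,245:325],None,fx=5,fy=5,interpolation=cv2.INTER_CUBIC)
B=cv2.resize(w["frame"][110:330,300:520],(325,325),interpolation=cv2.INTER_CUBIC)
cv2.imwrite(f"pics/{n}.png",np.hstack([A,B]))
print("s",blobs(s,(8,170,150),(24,255,255),3)[:0],[b for b in blobs(s,(5,180,140),(24,255,255),3) if 250<b[1][0]<320 and 185<b[1][1]<225],"w",[b for b in blobs(w,(8,190,170),(24,255,255),15) if b[1][0]>320 and 170<b[1][1]<270])
E
python3 look.py g1
```

```text
('u -68.5 v 2.0 z 109.9', array([-1.7998e+02,  1.0000e-01, -6.6400e+00]), array([-0.3,  0.8,  0.2]), 3.425) [-13.3  25.6 114.8   0.   39.7  -6.7]
s [] [([264, 198, 2, 2, 3], [264.7, 198.7])] w []
```

View pics/g1.png

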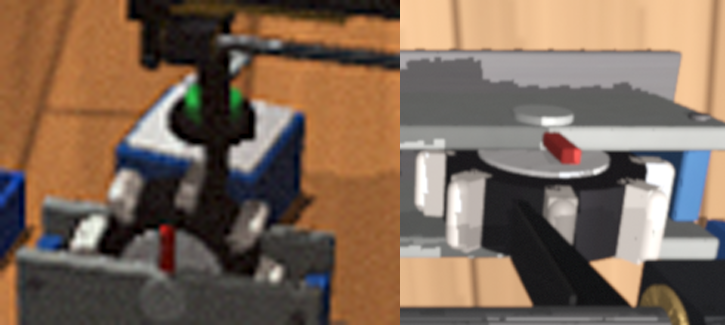

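The fingertip is in the gap behind the upright tooth with no contact. Now the first click.

Emit:
{"method": "carry_out", "body": {"angular": [[0,0,0],[0,0,0],[0,0,0],[0,0,0]], "xyz": [[0.01,0,0],[0.019,0,0],[0.027,0,0],[0.035,0,0]], "jaw": [0,0,0,0]}}

```text
clock: 4.03
tcp_pos: [519.8, -51.1, 110.3]
tcp_rot: [-180.0, 0.1, -6.6]
wrist_force: [-3.4, 0.4, 0.2]
opening: 1.0
```

```bash
python3 look.py g2
```

```text
('u -32.9 v 2.0 z 110.3', array([-1.7999e+02,  8.0000e-02, -6.6500e+00]), array([-3.4,  0.4,  0.2]), 4.025) [-12.9  27.9 109.9   0.   42.3  -6.2]
s [] [([250, 207, 2, 2, 3], [250.7, 207.7])] w []
```

View pics/g2.png

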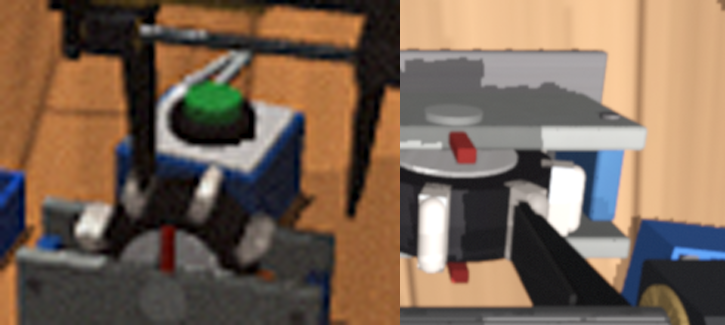

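Emit:
{"method": "carry_out", "body": {"angular": [[0,0,0],[0,0,0]], "xyz": [[0,0,0],[0,0,0]], "jaw": [0,0]}}

```text
clock: 4.38
tcp_pos: [519.9, -51.2, 110.7]
tcp_rot: [-180.0, -0.0, -6.6]
wrist_force: [0.9, -0.7, -0.9]
opening: 1.003
```

```bash
python3 look.py g3
```

```text
('u -32.8 v 2.0 z 110.7', array([-1.80e+02, -4.00e-02, -6.64e+00]), array([ 0.9, -0.7, -0.9]), 4.375) [-12.9  27.8 110.    0.   42.2  -6.2]
s [] [] w []
```

View pics/g3.png

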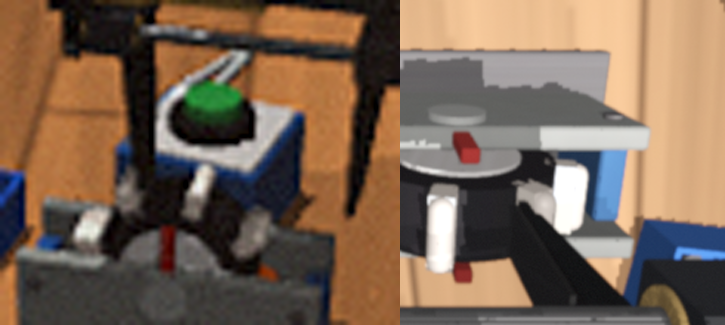

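The wheel went through the click and an orange tooth peeks out at the rear (side picture (267,270)). I'll lift and return behind the next tooth.

Emit:
{"method": "carry_out", "body": {"angular": [[0,0,0],[0,0,0],[0,0,0],[0,0,0]], "xyz": [[0,0,-0.025],[-0.018,0,-0.025],[-0.036,0,-0.025],[-0.036,0,-0.025]], "jaw": [0,0,0,0]}}

```text
clock: 4.97
tcp_pos: [483.5, -46.9, 135.9]
tcp_rot: [-180.0, -0.0, -6.7]
wrist_force: [0.1, 0.4, 0.2]
opening: 0.996
```

```bash
python3 look.py g4
```

```text
('u -69.4 v 1.9 z 135.9', array([-1.80e+02, -1.00e-02, -6.65e+00]), array([0.1, 0.4, 0.2]), 4.975) [-13.3  23.1 113.5   0.   43.3  -6.7]
s [] [([251, 206, 2, 3, 3], [251.3, 207.0])] w []
```

View pics/g4.png

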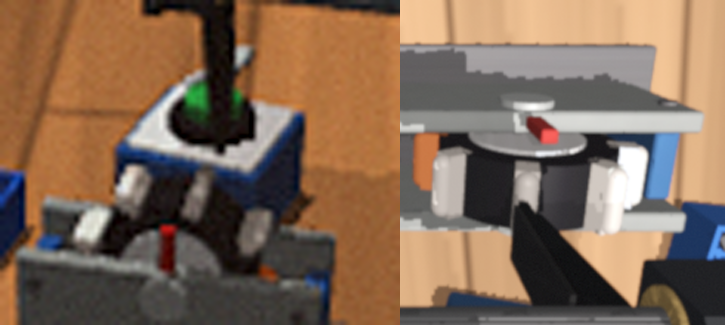

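Side and wrist views: the orange tooth is now at the rear horizontal (wrist picture (425,160)), so two clicks remain. Second click, pushing a bit further.

Emit:
{"method": "carry_out", "body": {"angular": [[0,0,0],[0,0,0],[0,0,0]], "xyz": [[-0.004,0,0.012],[-0.004,0,0.025],[-0.004,0,0.025]], "jaw": [0,0,0]}}

```text
clock: 5.45
tcp_pos: [479.6, -46.4, 109.2]
tcp_rot: [-180.0, 0.1, -6.6]
wrist_force: [1.1, 0.2, -0.1]
opening: 1.001
```

Emit:
{"method": "carry_out", "body": {"angular": [[0,0,0],[0,0,0],[0,0,0],[0,0,0],[0,0,0]], "xyz": [[0.01,0,0],[0.02,0,0],[0.03,0,0],[0.04,0,0],[0.047,0,0]], "jaw": [0,0,0,0,0]}}

```text
clock: 6.08
tcp_pos: [528.0, -52.1, 110.7]
tcp_rot: [-180.0, -0.1, -6.6]
wrist_force: [0.2, -0.3, 0.1]
opening: 1.0
```

Emit:
{"method": "carry_out", "body": {"angular": [[0,0,0],[0,0,0],[0,0,0]], "xyz": [[0,0,0],[0,0,0],[0,0,0]], "jaw": [0,0,0]}}

```text
clock: 6.45
tcp_pos: [526.6, -52.0, 110.7]
tcp_rot: [-180.0, -0.0, -6.6]
wrist_force: [-0.3, -0.2, -0.2]
opening: 0.995
```

```bash
python3 look.py g5
```

```text
('u -26.0 v 2.0 z 110.7', array([-1.80e+02, -2.00e-02, -6.65e+00]), array([-0.3, -0.2, -0.2]), 6.45) [-12.8  28.2 109.    0.   42.7  -6.1]
s [] [([293, 203, 2, 2, 4], [293.5, 203.5])] w []
```

View pics/g5.png

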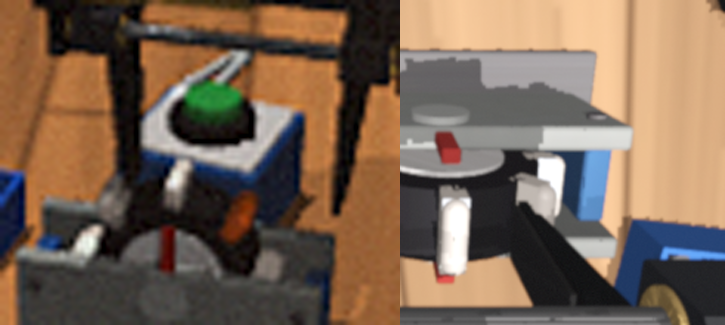

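The orange tooth now stands 45° behind upright (side picture (240,218)) with the upright tooth at (178,185): one click left. I'll back out and lower again.

Emit:
{"method": "carry_out", "body": {"angular": [[0,0,0],[0,0,0],[0,0,0],[0,0,0]], "xyz": [[0,0,-0.025],[-0.022,0,-0.025],[-0.045,0,-0.025],[-0.045,0,-0.025]], "jaw": [0,0,0,0]}}

```text
clock: 7.05
tcp_pos: [481.2, -46.6, 135.9]
tcp_rot: [-180.0, 0.0, -6.7]
wrist_force: [-0.1, 0.8, 0.3]
opening: 1.0
```

```bash
python3 look.py g6
```

```text
('u -71.8 v 1.9 z 135.9', array([-1.7999e+02,  1.0000e-02, -6.6500e+00]), array([-0.1,  0.8,  0.3]), 7.05) [-13.4  23.  113.8   0.   43.2  -6.7]
s [] [([261, 198, 4, 2, 4], [262.5, 198.8]), ([293, 203, 2, 2, 4], [293.5, 203.5])] w []
```

View pics/g6.png

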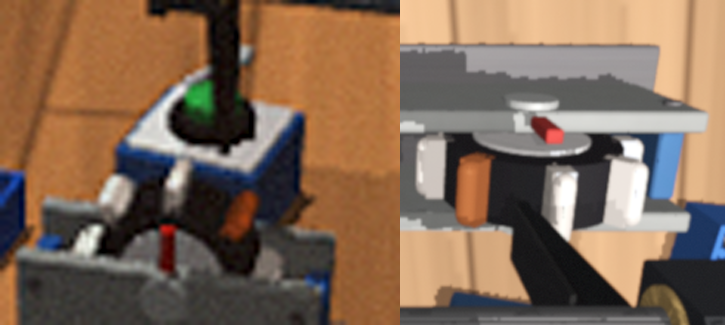

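The wheel sits in its click at about 0 to +2°. I'll repeat the same push for the last click.

Emit:
{"method": "carry_out", "body": {"angular": [[0,0,0],[0,0,0],[0,0,0]], "xyz": [[-0.002,0,0.012],[-0.002,0,0.025],[-0.002,0,0.025]], "jaw": [0,0,0]}}

```text
clock: 7.52
tcp_pos: [479.6, -46.4, 109.2]
tcp_rot: [-180.0, 0.1, -6.6]
wrist_force: [0.3, -0.7, 0.6]
opening: 0.998
```

Emit:
{"method": "carry_out", "body": {"angular": [[0,0,0],[0,0,0],[0,0,0],[0,0,0],[0,0,0]], "xyz": [[0.01,0,0],[0.02,0,0],[0.03,0,0],[0.04,0,0],[0.045,0,0]], "jaw": [0,0,0,0,0]}}

```text
clock: 8.15
tcp_pos: [525.8, -51.9, 110.8]
tcp_rot: [180.0, -0.1, -6.6]
wrist_force: [-0.6, 0.8, 0.9]
opening: 0.998
```

Emit:
{"method": "carry_out", "body": {"angular": [[0,0,0],[0,0,0],[0,0,0]], "xyz": [[0,0,0],[0,0,0],[0,0,0]], "jaw": [0,0,0]}}

```text
clock: 8.52
tcp_pos: [524.7, -51.7, 110.7]
tcp_rot: [-180.0, -0.0, -6.7]
wrist_force: [0.1, 0.8, 0.7]
opening: 0.998
```

```bash
python3 look.py g7
```

```text
('u -28.0 v 2.0 z 110.7', array([-1.80e+02, -2.00e-02, -6.65e+00]), array([0.1, 0.8, 0.7]), 8.525) [-12.8  28.1 109.3   0.   42.6  -6.2]
s [] [([280, 192, 5, 7, 20], [281.8, 195.4]), ([250, 207, 2, 2, 3], [250.7, 207.7])] w []
```

View pics/g7.png

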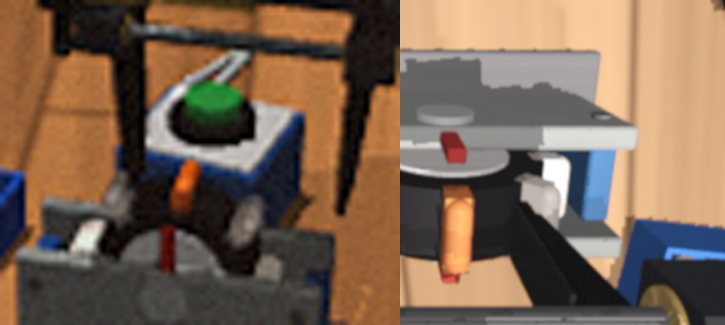

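The orange tooth is at the top (side blob (281.8,195.4)). I'll lift, centre the wrist camera over the axle and measure its angle against the pointers.

Emit:
{"method": "carry_out", "body": {"angular": [[0,0,0],[0,0,0],[0,0,0],[0,0,0],[0,0,0]], "xyz": [[0,0,-0.025],[0,0,-0.06],[0.028,0,-0.06],[0.028,0,-0.06],[0.028,0,-0.06]], "jaw": [0,0,0,0,0]}}

```text
clock: 9.25
tcp_pos: [551.8, -54.8, 170.2]
tcp_rot: [-180.0, 0.1, -6.6]
wrist_force: [0.3, -0.1, 0.8]
opening: 0.999
```

```bash
python3 look.py g8; python3 - <<'E'
from h import *
w=camera("wrist");s=camera("side");crop(w,150,130,410,300,3,"g9.png");crop(s,255,180,305,220,12,"g9s.png")
print("red",blobs(w,(0,170,90),(5,255,255),5),"or",blobs(w,(8,150,120),(24,255,255),30)[:8])
for b in blobs(s,(8,150,120),(24,255,255),5):
  if 270<b[1][0]<295 and 185<b[1][1]<205: print("side",b)
print(proj(w,[U(0,24,99),U(0,-24,99)]).round(1).tolist(),proj(s,[U(0,24,99),U(0,-24,99)]).round(1).tolist())
for d in(-8,-4,0,4,8):
  print(d,proj(w,[tooth(d,14),tooth(d,-14)]).round(1).tolist(),proj(s,[tooth(d,14),tooth(d,-14)]).round(1).tolist())
E
```

```text
('u -0.7 v 2.1 z 170.2', array([-1.7999e+02,  7.0000e-02, -6.6500e+00]), array([ 0.3, -0.1,  0.8]), 9.25) [-12.5  25.4 102.2   0.   52.5  -5.9]
s [] [([278, 192, 5, 7, 21], [280.1, 194.7])] w []
red [([282, 179, 7, 11, 63], [284.8, 184.2]), ([282, 250, 6, 3, 10], [283.8, 250.5])] or [([278, 205, 15, 45, 406], [284.4, 226.4]), ([97, 268, 44, 20, 417], [121.1, 275.7])]
side ([278, 192, 5, 7, 21], [280.1, 195.0])
[[283.2, 191.9], [283.0, 257.0]] [[279.5, 205.5], [283.6, 195.5]]
-8 [[271.9, 214.3], [272.1, 254.7]] [[283.5, 197.1], [285.8, 191.3]]
-4 [[277.6, 214.5], [277.6, 255.0]] [[282.1, 196.8], [284.4, 191.0]]
0 [[283.3, 214.6], [283.1, 255.1]] [[280.6, 196.5], [282.9, 190.8]]
4 [[289.0, 214.5], [288.6, 255.0]] [[279.1, 196.4], [281.5, 190.6]]
8 [[294.6, 214.3], [294.1, 254.8]] [[277.6, 196.3], [280.0, 190.6]]
```

View pics/g9.png

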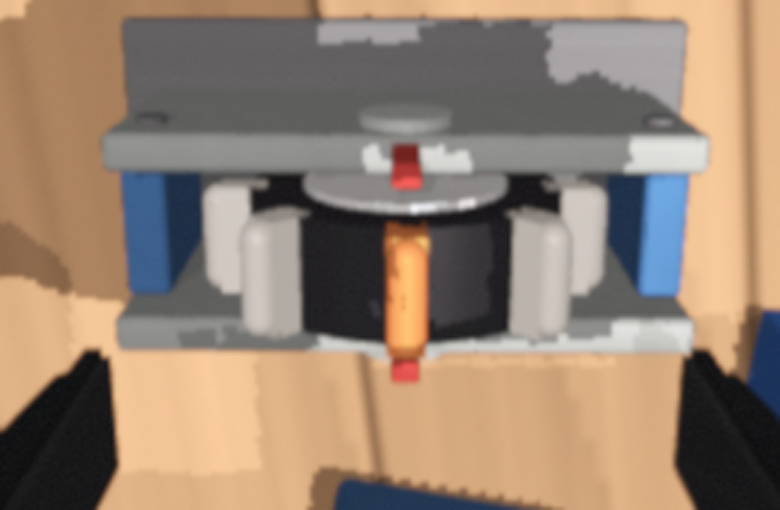

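View pics/g9s.png

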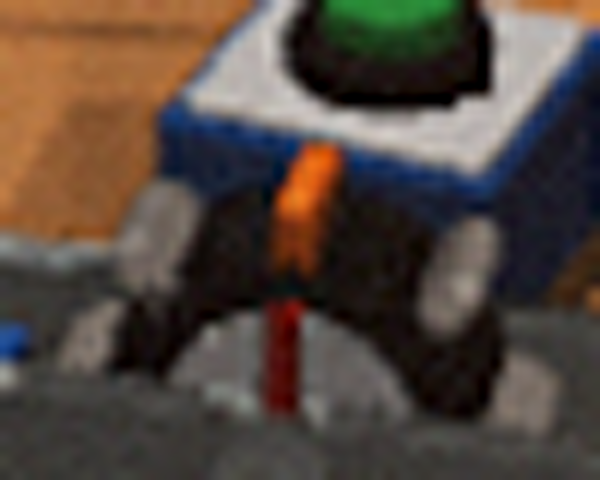

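The wrist view has the orange tooth centred at x≈284.4 to 285 and the pointers at 284.8 and 283.8, so it is upright within 1°. Now the button.

```bash
python3 - <<'E'
from h import *
for z in(170,110):print(rel((548.3,-211.5,z),YAW+0.15))
E
```

```text
([0.0144, 0.156, 0.0004], [-0.0001, 0.0006, 0.0001])
([0.0144, 0.156, 0.0604], [-0.0001, 0.0006, 0.0001])
```

Emit:
{"method": "carry_out", "body": {"angular": [[0,0,0],[0,0,0],[0,0,0],[0,0,0],[0,0,0]], "xyz": [[0.005,0.052,0],[0.01,0.104,0],[0.0145,0.156,0],[0.0145,0.156,0],[0.0145,0.156,0]], "jaw": [100,255,255,255,255]}}

```text
clock: 10.07
tcp_pos: [548.5, -211.3, 170.4]
tcp_rot: [-180.0, 0.0, -6.7]
wrist_force: [0.1, -0.1, -0.0]
opening: 0.529
```

```bash
python3 - <<'E'
from h import *
print(get_state()["tcp_pos"],get_state()["opening"])
w=camera("wrist");s=camera("side");cv2.imwrite("pics/h_w.png",w["frame"]);crop(s,240,100,340,220,5,"h_s.png")
print(proj(w,[(548.5,-212,73)]))
print(blobs(w,(45,100,60),(75,255,255),50))
E
```

```text
[ 548.50385375 -211.27407483  170.42307021] 0.5294455811706784
[[282.17539367 212.28315652]]
[([259, 186, 44, 46, 1595], [280.6, 208.8])]
```

View pics/h_w.png

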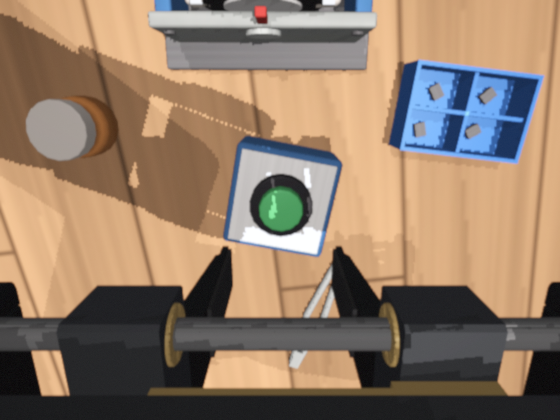

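View pics/h_s.png

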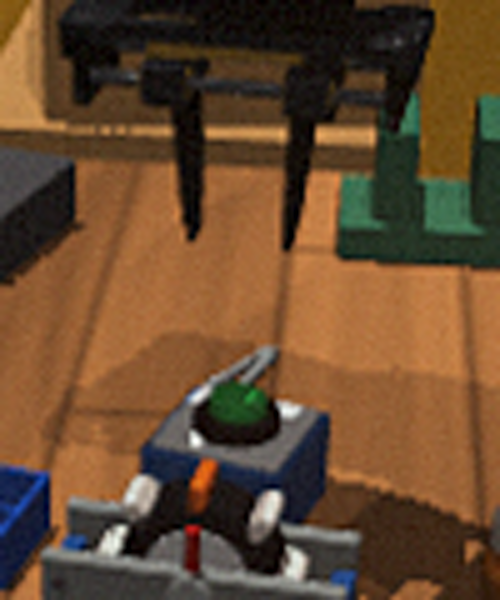

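The button sits about 2 mm toward +y of my estimate (wrist (280.6,208.8) against a predicted (282.2,212.3)). I'll descend while the fingers finish closing.

Emit:
{"method": "carry_out", "body": {"angular": [[0,0,0],[0,0,0],[0,0,0],[0,0,0],[0,0,0]], "xyz": [[-0.001,-0.002,0.02],[-0.001,-0.002,0.04],[-0.001,-0.002,0.06],[-0.001,-0.002,0.08],[-0.001,-0.002,0.087]], "jaw": [255,255,255,255,255]}}

```text
clock: 10.8
tcp_pos: [547.9, -208.2, 82.8]
tcp_rot: [-180.0, 0.1, -6.6]
wrist_force: [0.7, -0.2, 0.2]
opening: 0.006
```

Emit:
{"method": "carry_out", "body": {"angular": [[0,0,0],[0,0,0],[0,0,0]], "xyz": [[0,0,0],[0,0,0],[0,0,0.004]], "jaw": [255,255,255]}}

```text
clock: 11.18
tcp_pos: [548.5, -209.6, 80.4]
tcp_rot: [180.0, -0.1, -6.6]
wrist_force: [0.4, -0.6, -0.4]
opening: 0.007
```

```bash
python3 - <<'E'
from h import *
print(get_state()["tcp_pos"],get_state()["opening"],get_state()["wrist_force"])
w=camera("wrist");s=camera("side");cv2.imwrite("pics/i_w.png",w["frame"]);crop(s,240,120,340,220,5,"i_s.png")
E
```

```text
[ 548.50622841 -209.59067979   80.35472049] 0.006650353331389169 [ 0.4206039  -0.63029945 -0.37071905]
```

View pics/i_w.png

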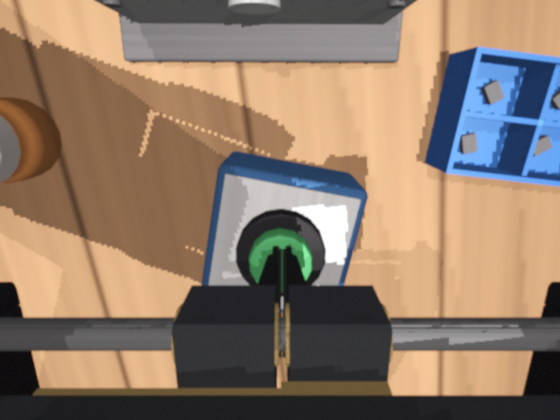

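View pics/i_s.png

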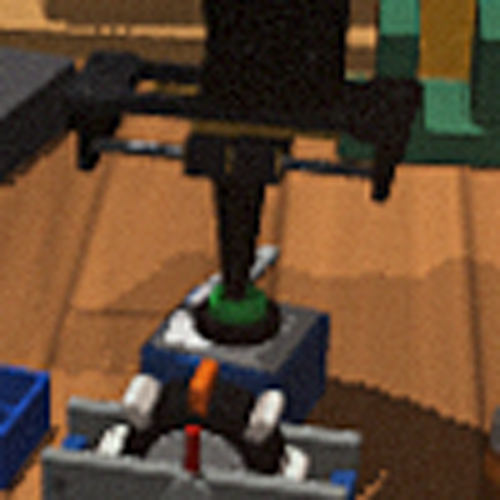

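Fingers are shut and above the button centre, and the orange tooth is still upright. Pressing in steps.

Emit:
{"method": "carry_out", "body": {"angular": [[0,0,0],[0,0,0],[0,0,0],[0,0,0]], "xyz": [[0,0,0.004],[0,0,0.007],[0,0,0.009],[0,0,0.009]], "jaw": [255,255,255,255]}}

```text
clock: 11.78
tcp_pos: [548.3, -209.6, 71.2]
tcp_rot: [180.0, -0.0, -6.6]
wrist_force: [-0.5, 1.1, 10.2]
opening: 0.007
```

Emit:
{"method": "carry_out", "body": {"angular": [[0,0,0],[0,0,0],[0,0,0]], "xyz": [[0,0,0.002],[0,0,0.002],[0,0,0.002]], "jaw": [255,255,255]}}

```text
clock: 12.15
tcp_pos: [548.4, -209.7, 70.9]
tcp_rot: [180.0, -0.1, -6.6]
wrist_force: [-7.9, 3.0, 27.7]
opening: 0.003
```

```bash
python3 - <<'E'
from h import *
print(get_state()["tcp_pos"],get_state()["wrist_force"])
s=camera("side");w=camera("wrist");crop(s,240,120,340,220,5,"j_s.png");crop(w,200,140,380,300,4,"j_w.png")
E
```

```text
[ 548.41824789 -209.65345099   70.90236326] [-7.92927532  3.03099246 27.67978375]
```

View pics/j_s.png

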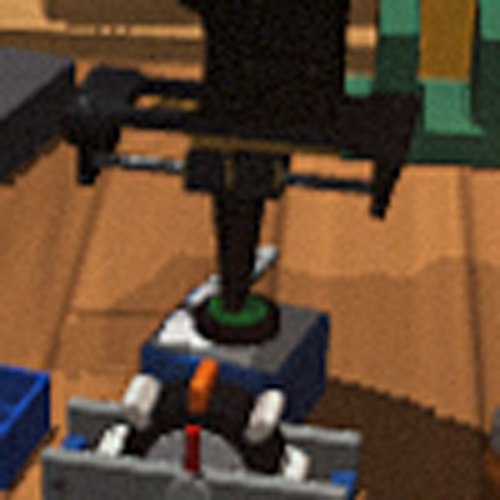

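View pics/j_w.png

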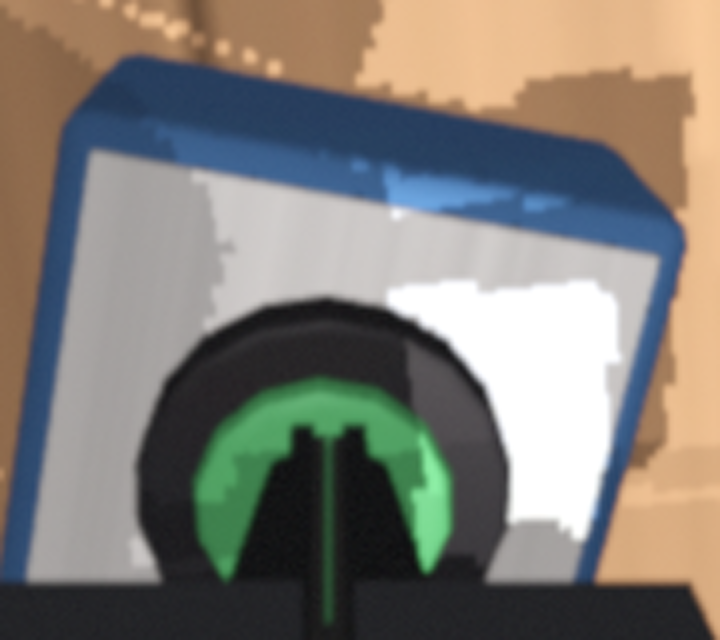

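The button is bottomed: 28 N on a hard stop, with the green cap sunk into its collar. Releasing now and rising clear.

Emit:
{"method": "carry_out", "body": {"angular": [[0,0,0],[0,0,0],[0,0,0],[0,0,0],[0,0,0]], "xyz": [[0,0,-0.005],[0,0,-0.03],[0,0,-0.07],[0,0,-0.1],[0,0,-0.1]], "jaw": [255,255,255,255,255]}}

```text
clock: 12.88
tcp_pos: [548.7, -209.8, 170.4]
tcp_rot: [179.9, -0.2, -6.6]
wrist_force: [0.0, -0.5, 0.3]
opening: -0.002
```

```bash
python3 - <<'E'
from h import *
st=get_state();print(st["tcp_pos"],st["wrist_force"],st["clock"])
s=camera("side");w=camera("wrist");t=camera("top");crop(s,180,150,360,290,4,"k_s.png");cv2.imwrite("pics/k_w.png",w["frame"]);cv2.imwrite("pics/k_t.png",t["frame"])
print(blobs(s,(45,120,60),(75,255,255),10))
for b in blobs(s,(8,150,120),(24,255,255),5):
  if 270<b[1][0]<295 and 185<b[1][1]<205: print("side",b)
E
```

```text
[ 548.73582861 -209.76566833  170.38158958] [ 0.00922937 -0.49029357  0.32574182] 12.875
[([321, 119, 2, 8, 10], [321.8, 122.8]), ([336, 120, 6, 8, 19], [339.1, 123.1]), ([308, 136, 6, 10, 21], [310.0, 140.1]), ([282, 177, 11, 7, 63], [287.2, 180.0])]
side ([278, 192, 5, 8, 25], [280.2, 195.1])
```

View pics/k_s.png

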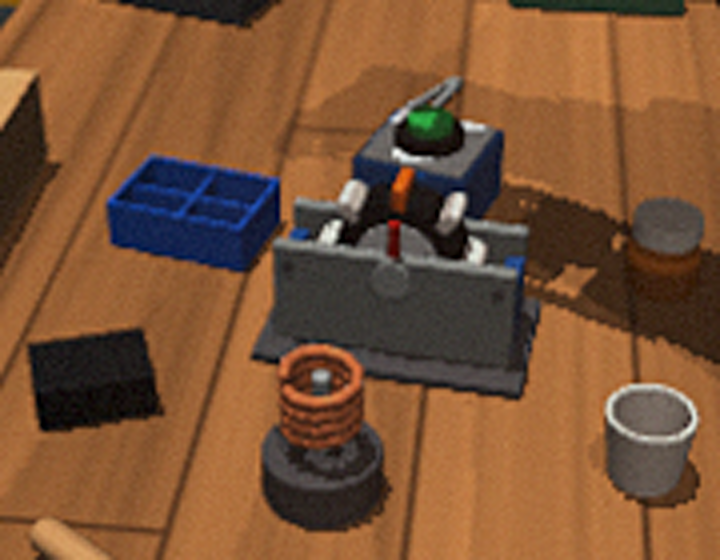

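View pics/k_w.png

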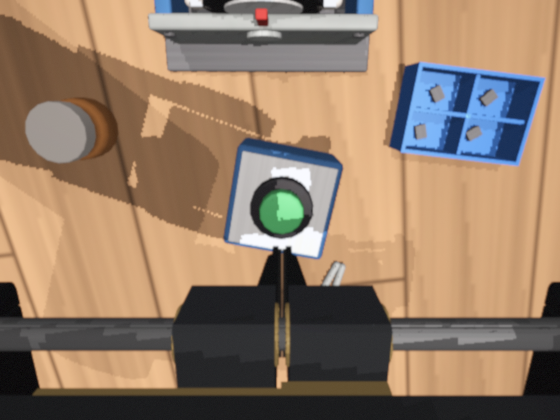

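The button is back up (side (287.2,180.0), first measured at (287.0,179.5)), and the orange tooth is unchanged at (280.2,195.1). Nothing else has moved and nothing is touched. Handing in.

```bash
python3 -c "
from cell import *
print(job_done())"
```

```text
the job is handed in; nothing more can be done
None
```

The heating step is set and loaded, and I handed the job in at about 13 s of robot time; `job_done()` gives no verdict.

- **Wheel:** I flicked it forward three clicks with the front fingertip, from about -2.36 rad to 0. With the wrist camera centred over the axle, the orange tooth was within about 1° of the line between the pointers.
- **Button:** I pressed it with the fingers shut until it hit a hard stop at about 28 N, with the green cap sunk into its collar, then released it. In the side view it came back to within about half a pixel of where it started.
- **Last checks:** After the release, the orange tooth had not moved in the side view. The wrist force was about zero with the arm clear, and the bystanders I could see had not moved. I checked those by eye and did not measure them. The tweezers were mostly hidden behind the gripper in the last wrist picture.
- **Disagreements:**
  - In the side view the tooth could be read as a few degrees forward of upright. The wrist view, which has no parallax there, shows it upright, so I relied on that.
  - My positions from the top camera were about 2 mm off in y against the wrist camera, and I corrected for that at the button.
  - After the first click the wheel rested a few degrees short, so I pushed further on the next two.

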